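# Seat a plywood plate in the clamping jig and pump the clamp up

## Task

Clamp the plywood plate in the jig: push it along the jig's base with the fingers until it sits square against all three steel locating pins, then press the black pump button all the way down and let it come all the way up again, over and over, until the red indicator pin stands fully out, its green band showing, and the rubber foot holds the plate down. Pick nothing up, drive the clamp by its button alone (keep off the indicator pin and the clamp arm), leave the loupe, the steel block and the screwdriver beside the jig where they are, and finish with the button let go.

Things in the scene. Friction and masses are not known exactly. Their poses are not given: they have to be found in the camera images.
- jig: clamping jig, fixed: aluminium base plate, x -100 to +115, y -112 to +112 mm, top 12 mm above the origin; dark blue pump block along its far edge (x +45 to +107, y -88 to +88 mm, top at 52 mm). Origin: underside of the base, below the centre of the seated plate's place. x points from the open front to the pump block, y left along the block, z up
- plate: loose laser-cut plywood plate 62 x 105 x 9 mm, 30 to 60 g, flat on the jig's base. Origin: centre of its underside; x along the 62 mm side, y along the 105 mm side, z up. It starts 12 to 28 mm short of the far pins (towards jig -x) and 10 to 20 mm short of the left pin (towards jig -y), turned up to 0.2 rad
- plate_center (a point): centre of the plate's underside
- plate_home (a point): where the centre of the plate's underside lies (on the base's top) when the plate touches all three pins; axes are the jig's. The steel pins, 8 mm diameter, 13 mm high, stand at jig (35, 24), (35, -24) and (0, 56.5) mm: two stop the plate's far long edge (at x = 31), one its left short edge (at y = 52.5). If the plate catches askew on a pin, push the end that lags behind
- pump_button (a joint): travel of the pump button, m: 0 up, 0.018 fully down. Spring return: 3 N to start, about 8 N at the bottom, up to about 14 N while it drives the pin. Only full strokes pump: down to at least 0.016, then back to within 0.002 of the top. It comes up by itself when let go
- button_top (a point): centre of the top of the black round pump button (35 mm diameter, slightly domed), at jig (80, -60) mm, 94.5 mm above the jig's origin when up; press it straight down
- indicator (a joint): how far the indicator pin stands out, m: 0 to 0.004 at the start, about 0.0195 fully out (0.018 is enough). Each full stroke raises it about 3.6 mm (the first 1 to 6 mm), so 4 to 6 strokes do; it stays put between strokes, and extra strokes after the last do nothing. The clamp arm comes down with it, 0.475 mm per mm of pin
- pin_tip (a point): top of the indicator pin: a red cap of 13 mm diameter on a white shaft with a green band 2 mm high near its foot, which comes out of the brass collar only with the last stroke; at jig (80, 55) mm, 65 mm above the origin at joint value 0
- indicator_pin: the indicator pin; must not be touched
- clamp_bar: steel clamp arm 20 mm wide on a rod at jig (74, 0) mm, reaching forward at y = 0 over the plate to x = +2 mm; 64 to 88 mm above the jig's origin when up, with a spindle down to the foot. It moves straight down 10 mm in all; must not be touched
- clamp_foot: sprung rubber foot on the spindle under the end of the clamp arm, 19 mm diameter, at jig (12, 0) mm. Its underside is 5 to 7 mm above the plate at the start; it presses the plate with 4 to 7 N when the pin is fully out. Must not be touched
- loupe: black loupe, 40 mm diameter, 34 mm high, standing on the bench left of the jig; leave it
- gauge_block: ground steel block 25 x 75 x 25 mm lying on the bench left of the jig; leave it
- screwdriver: screwdriver with a red grip, 150 mm long, lying on the bench right of the jig; leave it
There are look-alikes about, which are no part of the job. Leave any yellow look-alike of the plate alone.

How it is judged:
By the outcome, as a careful person would: the job done as asked, in the order asked, and still so for the second after the job is handed in, with the robot touching nothing.
It also fails if it takes over 72 s, if anything falls off the work surface, if the arm or the gripper's body presses on something with over 40 N, if the wrist force passes 120 N, or if a joint passes its speed limit or range.

## Robot

A 6-joint arm with a two-finger parallel gripper is mounted at the origin on a cart in front of the work surface, level with it; the furniture and walls round the work are solid. World frame = base frame: x ahead of the robot, y to its left, z up, the work surface at z = 0. Lengths are in m, angles in rad, forces in N, time in s.
With the tool pointing down it reaches from about 0.35 to 0.85 m from the base axis. Payload 8.1 kg.
Tool frame: the origin (TCP) lies between the finger pads; the fingertips stand 11 mm ahead of it and the grasp point (between the pads) lies 8 mm behind it; y points along the fingers, x is the direction in which the jaws open and shut, and the axes are right-handed (so a half turn about y gives the same grasp; the last joint's range is limited). The gripper opens to 93 mm and grips with 3 to 60 N. Pads are 15 mm wide; open, the fingers measure 128 mm over their backs; the gripper's body (75 mm by 188 mm) begins 65 mm behind the grasp point.
Start: joints at [1.053, 0.13, 1.488, -0, 1.523, -0.085], TCP at [0.252, 0.545, 0.23] pointing down, gripper open.
Joint ranges: [-2.96, 2.96], [-0.89, 2.26], [0.02, 2.5], [-1.34, 4.48], [0, 2.73], [-2.66, 2.66]. Speed limits (rad/s): [2.39, 2.39, 2.79, 3.14, 3.14, 3.14].

## Interface

Orientations are given as a rotation vector (axis times angle).
In Python, from plant import readout, optics, robot gives the robot as it stands.
- The arm moves only by the shell command python3 -m creep 'ROWS' [FORCE]. ROWS is JSON, a list that holds one entry, the list of rows, each a list of 7 numbers: the closure, from 0 (fully open) to 1 (shut), then the shift along the tool's x, y, z in cm, then the turn, a rotation vector about the tool's x, y, z in degrees. In form: [[[grip, x, y, z, wx, wy, wz], ...]]. A call has exactly 8 rows; each row shifts and turns the pose as measured when the row begins, along the tool's axes as they then stand; what a row does not reach is not made up. A row lasts 1/10 s, in which the tool goes at most 50 mm and 8.59 degrees, less where a joint would pass 70% of its speed; a pose out of reach is approached as far as the arm can. A call is refused whole if a number of a shift passes 5 or a number of a turn 8.59, either way. A call with a gripper value outside its range is refused whole. The fingers move at their own pace and stop on an object; FORCE is the grip in N (left out, the last holds). Time passes only in rows, so rows that do not move let the fingers close, or fill a call up. It gives the time, the measured TCP pose, the force and the opening at its end, in the units of the state.
- readout.read_state(): the state, without advancing time (a new reading comes with each control period).
- optics.read_camera(name): name is "side" or "top"; returns a dict with "frame" (420x560x3 uint8, red, green, blue), "depth" (420x560 float32, m along the optical axis (not along the pixel's ray), 0 where there is no reading), "intrinsics" (3x3 intrinsics, pixels), "R" (3x3) and "t" (3): a world point X has camera coordinates R X + t. Camera axes: x right, y down, z forward; pixel columns grow to the right and rows downward; lengths in m; the calibration is good to about 2 mm. A picture is of the moment at which its call begins.
- robot.close_job(): hands the job in, once; it reports no verdict.
The state is a dict: "t": time; "q": joint angles; "dq": joint speeds; "joint_torque": joint torques, N m; "tool_pos": TCP position; "orientation": TCP orientation; "force": force on the tool from outside, world axes, zero at the start; "wrist_torque": the same for the moment, N m; "opening": finger opening in m.
Only numpy, scipy, OpenCV 4.12 (cv2) and the standard library are available. Lean on these libraries where they do the work, as an engineer would, in place of code of your own. Each camera call takes 0.05 s, during which the arm holds its last target. There are 200 camera calls.

## Working session

There is one attempt and no reset: what is moved stays moved. The work goes in short steps, Python scripts to look and compute and a shell command to move; the robot and the scene stay as the last step left them, time stands still between calls to the robot, and variables do not carry over. Pictures are saved under pics/ and viewed, about 8 in all and at most 12, crops included, and the job is handed in when it is done.

```bash
mkdir -p pics; ls; python3 - <<'E'
from plant import readout, optics
import cv2,numpy as np
s=readout.read_state();print(s)
for n in("top","side"):
    c=optics.read_camera(n);cv2.imwrite(f"pics/{n}0.png",c["frame"][:,:,::-1]);np.savez(f"{n}0.npz",**c)
    print(n,c["intrinsics"],c["R"],c["t"])
E
```

```text
pics
{'t': 0.0, 'q': array([ 1.05261292e+00,  1.31170302e-01,  1.48926048e+00, -2.39225224e-05,
        1.52301358e+00, -8.54104180e-02]), 'dq': array([ 0.00259348,  0.00048671, -0.00071853, -0.00068329,  0.00075181,
        0.00191185]), 'joint_torque': array([-7.38884955e-04, -5.59816039e+01, -4.91774225e+01,  7.68667180e-02,
        3.49094742e-02, -1.23936193e-04]), 'tool_pos': array([0.25135365, 0.54420702, 0.22859231]), 'orientation': array([-1.38430218, -0.88356588,  0.88624007]), 'force': array([-0.00099432,  0.21991312, -0.06550153]), 'wrist_torque': array([-0.01430903, -0.00380383, -0.03710868]), 'opening': 0.0930244074433485}
top [[536.69409767   0.         282.66169845]
 [  0.         536.69409767 214.70619754]
 [  0.           0.           1.        ]] [[ 0.00713802 -0.99994123 -0.00815991]
 [-0.99334695 -0.00615254 -0.11499559]
 [ 0.11493862  0.00892646 -0.99333249]] [0.10892971 0.53939218 1.10339573]
side [[519.86665665   0.         283.77471662]
 [  0.         519.86665665 206.89001244]
 [  0.           0.           1.        ]] [[ 9.98914479e-01 -4.65800078e-02 -4.07668668e-04]
 [-2.82242263e-02 -5.98263671e-01 -8.00802081e-01]
 [ 3.70574738e-02  7.99944300e-01 -5.98928928e-01]] [-0.52716327  0.15382963  1.17039551]
```

View pics/top0.png

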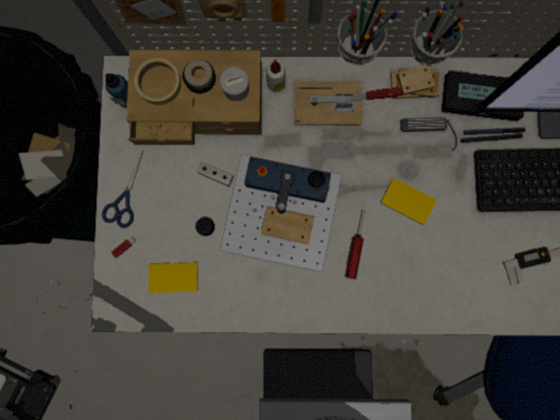

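View pics/side0.png

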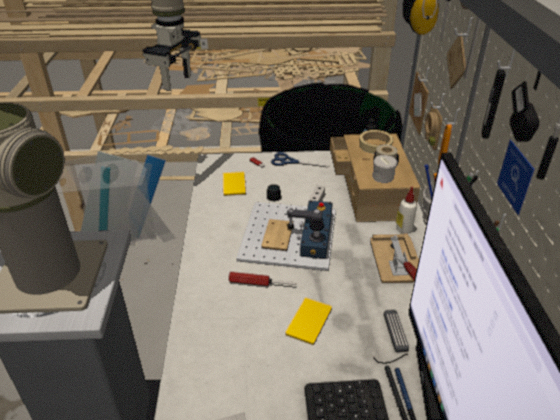

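```bash
cat > h.py <<'E'
import numpy as np,cv2
def ray(c,uv,z):
    uv=np.atleast_2d(uv).astype(float);K,R,t=c["intrinsics"],c["R"],c["t"]
    d=(np.c_[uv,np.ones(len(uv))]@np.linalg.inv(K).T)@R
    o=-R.T@t
    return o+d*((z-o[2])/d[:,2])[:,None]
def proj(c,X):
    p=(np.atleast_2d(X)@c["R"].T+c["t"])@c["intrinsics"].T
    return p[:,:2]/p[:,2:]
def cloud(c):
    h,w=c["depth"].shape;v,u=np.mgrid[:h,:w]
    p=np.c_[u.ravel(),v.ravel(),np.ones(h*w)]@np.linalg.inv(c["intrinsics"]).T*c["depth"].reshape(-1,1)
    X=((p-c["t"])@c["R"]).reshape(h,w,3); X[c["depth"]==0]=np.nan
    return X
def big(m):
    n,l,s,_=cv2.connectedComponentsWithStats(m.astype(np.uint8));i=1+np.argmax(s[1:,4]);return l==i
def rect(m):
    cs,_=cv2.findContours(m.astype(np.uint8),cv2.RETR_EXTERNAL,cv2.CHAIN_APPROX_NONE)
    return max(cs,key=cv2.contourArea)[:,0,:]
E
python3 - <<'E'
from h import *
for n,box in(("top",(215,145,350,280)),("side",(230,175,350,275))):
    c=dict(np.load(n+"0.npz"));x0,y0,x1,y1=box
    f=c["frame"];hsv=cv2.cvtColor(f,cv2.COLOR_RGB2HSV)
    X=cloud(c)
    roi=np.zeros(f.shape[:2],bool);roi[y0:y1,x0:x1]=1
    H,S,V=[hsv[...,i].astype(int) for i in range(3)]
    wood=big(roi&(H>8)&(H<25)&(S>70)&(V>70))
    blue=big(roi&(H>95)&(H<125)&(S>80))
    red=big(roi&((H<8)|(H>172))&(S>150)&(V>70))
    print(n)
    p=np.argwhere(wood)[:,::-1]; w=ray(c,rect(wood),.021)[:,:2]; r=cv2.minAreaRect((w*1000).astype(np.float32)); print("wood",wood.sum(),r,"z",np.nanmedian(X[wood][:,2]))
    w=ray(c,rect(blue),.052)[:,:2]; print("blue",blue.sum(),cv2.minAreaRect((w*1000).astype(np.float32)),np.nanmedian(X[blue],0))
    uv=np.argwhere(red)[:,::-1].mean(0);print("red",red.sum(),uv,ray(c,uv,.067))
    base=roi&(X[...,2]>.006)&(X[...,2]<.018); print("baseN",base.sum())
    w=X[base][:,:2]; print(cv2.minAreaRect((w*1000).astype(np.float32)))
    btn=roi&(X[...,2]>.088)&(X[...,2]<.1); print("btn",btn.sum(),np.nanmedian(X[btn],0), X[btn].shape)
    im=cv2.resize(f[y0:y1,x0:x1,::-1],None,fx=5,fy=5,interpolation=cv2.INTER_CUBIC); im=cv2.convertScaleAbs(im,alpha=1.6)
    cv2.imwrite(f"pics/{n}0c.png",im[:600])
    print(np.nanmedian(X[roi&(V>120)&(S<40)],0))
E
```

```text
top
wood 1323 ((519.2891845703125, 102.99971771240234), (103.54613494873047, 61.773921966552734), 78.09352111816406) z 0.02035375145177178
blue 1559 ((611.0748291015625, 103.80136108398438), (171.0178680419922, 61.81144332885742), 78.67718505859375) [0.61007075 0.118358   0.05124027]
red 19 [261.63157895 169.78947368] [[0.6278334  0.15638423 0.067     ]]
baseN 6276
((540.8136596679688, 111.96200561523438), (266.0357360839844, 281.97772216796875), 0.4093930423259735)
btn 223 [0.60560084 0.0453093  0.09267338] (223, 3)
[0.46764466 0.04962654 0.01129377]
side
wood 703 ((517.0151977539062, 96.22828674316406), (109.39385223388672, 62.41468811035156), 78.11566162109375) z 0.02008204787864263
blue 428 ((600.4254760742188, 41.76777648925781), (131.31964111328125, 57.99790573120117), 78.6234359741211) [0.59063451 0.02314174 0.04920719]
red 27 [237.         273.66666667] [[ 0.42667613 -0.08427774  0.067     ]]
baseN 3383
((556.7835693359375, 175.69956970214844), (325.82476806640625, 415.0464172363281), 0.5491184592247009)
btn 122 [0.60279372 0.0383406  0.09238319] (122, 3)
[5.40236288e-01 1.61689907e-01 3.21948508e-04]
```

View pics/top0c.png

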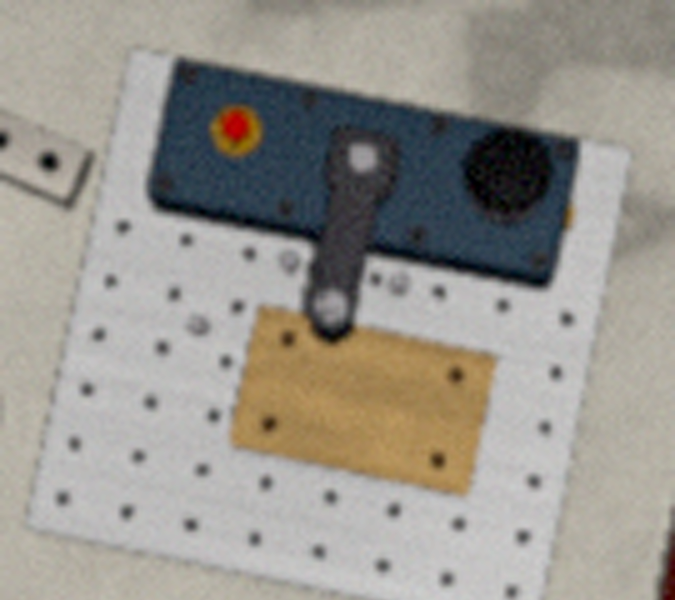

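```bash
cat >> h.py <<'E'
def fit(P,Q): # jig pts P -> world Q (2d) rigid
    P=np.array(P,float);Q=np.array(Q,float);p=P-P.mean(0);q=Q-Q.mean(0)
    a=np.arctan2((p[:,0]*q[:,1]-p[:,1]*q[:,0]).sum(),(p*q).sum())
    R=np.array([[np.cos(a),-np.sin(a)],[np.sin(a),np.cos(a)]]);return a,R,Q.mean(0)-R@P.mean(0)
E
python3 - <<'E'
from h import *
from scipy.spatial.transform import Rotation as Ro
c=dict(np.load("top0.npz"));f=c["frame"]
px=lambda x,y:((x+.5)/5-.5+215,(y+.5)/5-.5+145)
L=[((35,24),px(290,260),.025),((35,-24),px(398,282),.025),((0,56.5),px(198,324),.025),
((115,112),px(135,50),.012),((115,-112),px(630,148),.012),((-100,112),px(30,525),.012),
((80,55),px(236,126),.067),((80,-60),px(507,171),.0945),((74,0),px(362,156),.088),((107,88),px(182,62),.052),((107,-88),px(577,140),.052),((45,88),px(155,205),.052)]
P=np.array([l[0] for l in L])/1000;Q=np.array([ray(c,l[1],l[2])[0,:2] for l in L])
a,R,t=fit(P,Q);print(a,np.degrees(a),t);print(np.round((Q-(P@R.T+t))*1000@R,1))
np.savez("jig.npz",R=R,t=t,a=a)
hsv=cv2.cvtColor(f,cv2.COLOR_RGB2HSV).astype(int);H,S,V=hsv[...,0],hsv[...,1],hsv[...,2]
m=np.zeros(H.shape,bool);m[145:280,215:350]=1;m=big(m&(H>8)&(H<25)&(S>70)&(V>70))
w=(ray(c,rect(m),.021)[:,:2]-t)@R*1000
r=cv2.minAreaRect(w.astype(np.float32));print("plate jig",r,cv2.boxPoints(r).round(1).tolist())
m=np.zeros(H.shape,bool);m[200:285,340:375]=1;m&=((H<8)|(H>172))&(S>120)
w=(ray(c,np.argwhere(m)[:,::-1],.015)[:,:2]-t)@R*1000;print("screwdriver grip",w.min(0),w.max(0))
for J in [(-60,0),(-80,0),(80,-60),(0,-105),(-20,-105)]: print(J,R@np.array(J)/1000+t)
E
python3 - <<'E'
from plant import readout
from scipy.spatial.transform import Rotation as Ro
s=readout.read_state();print(Ro.from_rotvec(s["orientation"]).as_matrix().round(3))
E
```

```text
-0.19523058834513238 -11.185888744032043 [0.53842239 0.11736999]
[[ 0.7  0.4]
 [ 0.7  1.3]
 [ 0.9  0.7]
 [-0.3 -1.8]
 [ 0.1  2.6]
 [ 3.3 -1.2]
 [ 0.2  0.3]
 [-1.2  2.2]
 [ 0.3  0.9]
 [-1.7 -3.5]
 [-1.3  3.4]
 [-1.6 -5.1]]
plate jig ((-15.98202896118164, -17.808982849121094), (103.546142578125, 61.77394485473633), 89.27943420410156) [[-47.5, -69.19999694824219], [14.300000190734863, -70.0], [15.600000381469727, 33.599998474121094], [-46.20000076293945, 34.29999923706055]]
screwdriver grip [ -99.27045917 -181.65812196] [  -9.19667965 -159.5556806 ]
(-60, 0) [0.47956221 0.12900956]
(-80, 0) [0.45994215 0.13288941]
(80, -60) [0.60526306 0.0429904 ]
(0, -105) [0.51805315 0.01436468]
(-20, -105) [0.49843309 0.01824454]
[[ 0.419 -0.001 -0.908]
 [ 0.908 -0.002  0.419]
 [-0.002 -1.     0.   ]]
```

```bash
cat > go.py <<'E'
import sys
from h import *
from plant import readout
from scipy.spatial.transform import Rotation as Ro
# args: jig x,y mm ; fingertip z mm ; jaw: x or y (jig axis along tool x)
j=np.load("jig.npz");s=readout.read_state();T=Ro.from_rotvec(s["orientation"]).as_matrix();p=s["tool_pos"]
print("t",round(s["t"],2),"jig xy mm",((p[:2]-j["t"])@j["R"]*1000).round(1),"tip z",round((p[2]-.011)*1000,1),"F",s["force"].round(1),"F jig",(s["force"][:2]@j["R"]).round(1),"open",round(s["opening"],3))
if len(sys.argv)>1:
    x,y,z=map(float,sys.argv[1:4]);a=float(j["a"])+(np.pi/2 if sys.argv[4]=="y" else 0)
    X=np.array([np.cos(a),np.sin(a),0]);Y=np.array([0,0,-1.]);G=np.c_[X,Y,np.cross(X,Y)]
    w=j["R"]@np.array([x,y])/1000+j["t"];d=np.r_[w,z/1000+.011]-p
    print("turn deg (tool)",np.degrees(Ro.from_matrix(T.T@G).as_rotvec()).round(2),"shift cm now-axes",(T.T@d*100).round(2),"after-turn axes",(G.T@d*100).round(2))
E
python3 -m creep '[[[0.45,0,0,0,0,8.5,0],[0.45,0,0,0,0,8.5,0],[0.45,0,0,0,0,8.5,0],[0.45,0,0,0,0,8.5,0],[0.45,0,0,0,0,8.5,0],[0.45,0,0,0,0,8.5,0],[0.45,0,0,0,0,8.5,0],[0.45,0,0,0,0,8.5,0]]]'
python3 go.py -44 -92 110 x
```

```text
t: 0.9
tool_pos: [0.25, 0.5419, 0.2235]
orientation: [-1.58, 0.055, -0.047]
force: [0.3, -0.8, -0.8]
opening: 0.0512
t 0.9 jig xy mm [-365.3  360.5] tip z 212.5 F [ 0.3 -0.8 -0.8] F jig [ 0.4 -0.7] open 0.051
turn deg (tool) [ 0.56  7.44 -0.23] shift cm now-axes [ 26.05  10.6  -48.93] after-turn axes [ 32.13  10.25 -45.25]
```

```bash

python3 -m creep '[[[0.45,0,0,0,0,7.5,0],[0.45,2.5,0,-4,0,0,0],[0.45,2.5,0,-4,0,0,0],[0.45,2.5,0,-4,0,0,0],[0.45,2.5,0,-4,0,0,0],[0.45,2.5,0,-4,0,0,0],[0.45,2.5,0,-4,0,0,0],[0.45,2.5,0,-4,0,0,0]]]'
python3 go.py -44 -92 110 x
```

```text
t: 1.7
tool_pos: [0.3624, 0.2241, 0.2198]
orientation: [-1.582, 0.165, -0.15]
force: [1.1, 0.2, -0.3]
opening: 0.0511
t 1.7 jig xy mm [-193.4   70.5] tip z 208.8 F [ 1.1  0.2 -0.3] F jig [1.1 0.4] open 0.051
turn deg (tool) [ 1.02 -0.27 -0.47] shift cm now-axes [ 15.1   10.04 -16.  ] after-turn axes [ 14.94   9.88 -16.25]
```

```bash

python3 -m creep '[[[0.45,2.5,0,-2.8,0.5,0,0],[0.45,2.5,0,-2.8,0.5,0,0],[0.45,2.5,1,-2.8,0,0,0],[0.45,2.5,1,-2.8,0,0,0],[0.45,2.5,2,-2.7,0,0,0],[0.45,2.5,2,-2.6,0,0,0],[0.45,0,2,0,0,0,0],[0.45,0,0,0,0,0,0]]]'
python3 go.py -44 -92 50 x
```

```text
t: 2.5
tool_pos: [0.4794, 0.0176, 0.1362]
orientation: [-1.564, 0.168, -0.158]
force: [-0.5, -0.3, -0.4]
opening: 0.0511
t 2.5 jig xy mm [ -38.6 -109.3] tip z 125.2 F [-0.5 -0.3 -0.4] F jig [-0.5 -0.3] open 0.051
turn deg (tool) [-0.02 -0.71 -0.36] shift cm now-axes [-0.52  7.53  1.72] after-turn axes [-0.54  7.52  1.73]
```

```bash

python3 -m creep '[[[0.45,-0.3,2,0.8,0,-0.4,0],[0.45,-0.2,2,0.7,0,-0.3,-0.3],[0.45,0,2,0,0,0,0],[0.45,0,1.5,0,0,0,0],[0.45,0,1,0,0,0,0],[0.45,0,0.5,0,0,0,0],[0.45,0,0,0,0,0,0],[0.45,0,0,0,0,0,0]]]'
python3 go.py -44 -92 16 x
```

```text
t: 3.3
tool_pos: [0.4791, 0.0365, 0.0493]
orientation: [-1.565, 0.147, -0.154]
force: [-0.2, 0.2, 0.7]
opening: 0.0513
t 3.3 jig xy mm [-42.5 -90.8] tip z 38.3 F [-0.2  0.2  0.7] F jig [-0.3  0.2] open 0.051
turn deg (tool) [-0.07  0.21  0.22] shift cm now-axes [-0.16  2.23 -0.12] after-turn axes [-0.15  2.23 -0.12]
```

```bash

python3 -m creep '[[[0.45,-0.1,0.8,0,0,0,0],[0.45,0,0.6,0,0,0,0],[0.45,0,0.3,0,0,0,0],[0.45,0,0.2,0,0,0,0],[0.45,0,0,0,0,0,0],[0.45,0,-0.05,0,0,0,0],[0.45,0,-0.05,0,0,0,0],[0.45,0,-0.05,0,0,0,0]]]'
python3 go.py -44 -60 16 x
```

```text
t: 4.1
tool_pos: [0.4798, 0.0365, 0.0323]
orientation: [-1.564, 0.145, -0.156]
force: [-0.4, 0.5, -0.6]
opening: 0.051
t 4.1 jig xy mm [-41.9 -90.7] tip z 21.3 F [-0.4  0.5 -0.6] F jig [-0.5  0.4] open 0.051
turn deg (tool) [-0.1   0.19  0.4 ] shift cm now-axes [-0.21  0.53  3.07] after-turn axes [-0.21  0.53  3.07]
```

```bash

python3 -m creep '[[[0.45,-0.1,0.4,0,0,0,0],[0.45,-0.1,0.1,0,0,0,0],[0.45,0,0,0.4,0,0,0],[0.45,0,0,0.4,0,0,0],[0.45,0,0,0.4,0,0,0],[0.45,0,0,0.4,0,0,0],[0.45,0,0,0.4,0,0,0],[0.45,0,0,0,0,0,0]]]'
python3 go.py -44 -60 16 x
```

```text
t: 4.9
tool_pos: [0.4822, 0.0586, 0.0273]
orientation: [-1.564, 0.144, -0.157]
force: [-0.1, 0.4, -0.4]
opening: 0.0515
t 4.9 jig xy mm [-43.8 -68.6] tip z 16.3 F [-0.1  0.4 -0.4] F jig [-0.1  0.4] open 0.052
turn deg (tool) [-0.12  0.19  0.44] shift cm now-axes [-0.02  0.03  0.86] after-turn axes [-0.02  0.03  0.86]
```

Good tracking. Go on in small steps until the force rises at the pin.

```bash

python3 -m creep '[[[0.45,0,0,0.2,0,0,0],[0.45,0,0,0.2,0,0,0],[0.45,0,0,0.2,0,0,0],[0.45,0,0,0.1,0,0,0],[0.45,0,0,0.05,0,0,0],[0.45,0,0,0,0,0,0],[0.45,0,0,0,0,0,0],[0.45,0,0,0,0,0,0]]]'
python3 go.py -44 -60 16 x
cat > look.py <<'E'
import sys
from h import *
from plant import optics
j=np.load("jig.npz")
for n,box in(("top",(215,145,350,280)),("side",(230,175,350,275))):
    c=optics.read_camera(n);f=c["frame"];np.savez(f"{n}_{sys.argv[1]}.npz",**c)
    hsv=cv2.cvtColor(f,cv2.COLOR_RGB2HSV).astype(int);H,S,V=hsv[...,0],hsv[...,1],hsv[...,2];x0,y0,x1,y1=box
    m=np.zeros(H.shape,bool);m[y0:y1,x0:x1]=1;m&=(H>8)&(H<25)&(S>70)&(V>70)
    w=(ray(c,rect(big(m)),.021)[:,:2]-j["t"])@j["R"]*1000;r=cv2.minAreaRect(w.astype(np.float32))
    print(n,np.round(r[0],1),np.round(r[1],1),round(r[2],2))
    im=cv2.resize(f[y0:y1,x0:x1,::-1],None,fx=5,fy=5,interpolation=cv2.INTER_CUBIC);cv2.imwrite(f"pics/{n}_{sys.argv[1]}.png",cv2.convertScaleAbs(im,alpha=1.6)[:600])
E
python3 look.py a
```

```text
t: 5.7
tool_pos: [0.4835, 0.0658, 0.0273]
orientation: [-1.566, 0.145, -0.157]
force: [-1.2, -1.7, 1.5]
opening: 0.0515
t 5.7 jig xy mm [-43.8 -61.3] tip z 16.3 F [-1.2 -1.7  1.5] F jig [-0.8 -1.9] open 0.051
turn deg (tool) [-0.04  0.18  0.42] shift cm now-axes [-0.02  0.03  0.13] after-turn axes [-0.02  0.03  0.13]
top [-19.5  45.9] [60.1 23.4] 11.84
side [-40.3 -22.6] [23.9 79.8] 9.47
```

View pics/top_a.png

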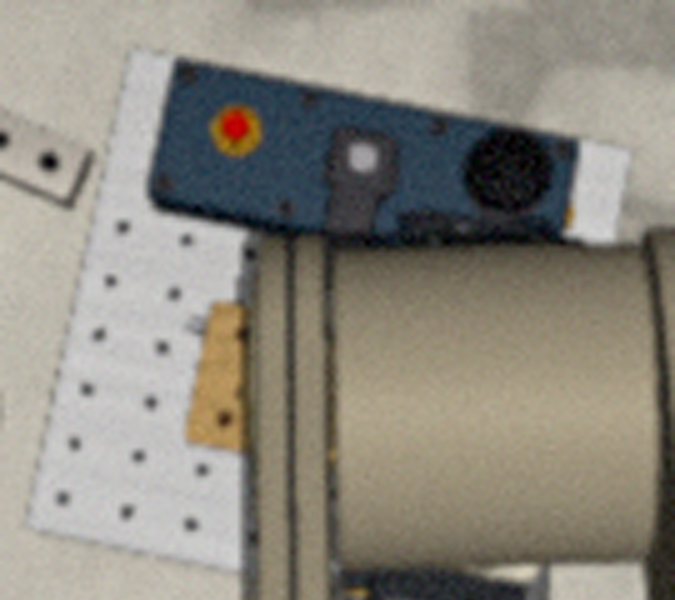

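```bash

python3 -m creep '[[[0.45,0,0,-0.8,0,0,0],[0.45,0,0,-0.8,0,0,0],[0.45,0,-1.5,0,0,0,0],[0.45,0,-2,0,0,0,0],[0.45,-1.5,-2,0,0,0,0],[0.45,-2.5,-1,0,0,0,0],[0.45,-2.5,0,0,0,-8.5,0],[0.45,0,0,0,0,-8.5,0]]]'
python3 -m creep '[[[0.45,0,0,0,0,-8.5,0],[0.45,0,0,0,0,-8.5,0],[0.45,0,0,0,0,-8.5,0],[0.45,0,0,0,0,-8.5,0],[0.45,0,0,0,0,-8.5,0],[0.45,0,0,0,0,-8.5,0],[0.45,0,0,0,0,-8.5,0],[0.45,0,0,0,0,-8.5,0]]]'
python3 go.py -75 0 40 y; python3 look.py b
```

```text
t: 6.6
tool_pos: [0.4133, 0.0587, 0.0937]
orientation: [-1.569, -0.091, 0.08]
force: [0.3, 0.4, -0.9]
opening: 0.0511
t: 7.4
tool_pos: [0.4124, 0.055, 0.0944]
orientation: [-1.327, -1.022, 1.007]
force: [-0.7, -0.4, -0.5]
opening: 0.0511
t 7.4 jig xy mm [-111.6  -85.6] tip z 83.4 F [-0.7 -0.4 -0.5] F jig [-0.6 -0.6] open 0.051
turn deg (tool) [ 0.56 -3.83  0.2 ] shift cm now-axes [ 8.77  4.4  -3.03] after-turn axes [ 8.56  4.34 -3.66]
top [-17.1   1.2] [ 61.1 104.7] 1.2
side [-19.3  -5.9] [ 62.5 113.7] 2.95
```

```bash

python3 -m creep '[[[0.45,0,0,0,0,-3.8,0],[0.45,2,0,-0.7,0,0,0],[0.45,2.2,0.5,-0.8,0,0,0],[0.45,2.2,1,-0.8,0,0,0],[0.45,2.1,1,-0.8,0,0,0],[0.45,0,1.4,0,0,0,0],[0.45,0,0.5,0,0,0,0],[0.45,0,0,0,0,0,0]]]'
python3 go.py -72 0 16 y
```

```text
t: 8.3
tool_pos: [0.4639, 0.1321, 0.0504]
orientation: [-1.32, -1.042, 1.022]
force: [0.0, -0.7, -0.4]
opening: 0.0509
t 8.3 jig xy mm [-75.9  -0. ] tip z 39.4 F [ 0.  -0.7 -0.4] F jig [ 0.2 -0.7] open 0.051
turn deg (tool) [ 0.74 -2.55  0.28] shift cm now-axes [ 0.01  2.35 -0.36] after-turn axes [ 0.    2.34 -0.39]
```

```bash

python3 -m creep '[[[0.45,0,0.8,0,0.4,-1.3,0.3],[0.45,0,0.8,0,0.3,-1.2,0],[0.45,0,0.4,0,0,0,0],[0.45,0,0.2,0,0,0,0],[0.45,0,0.2,0,0,0,0],[0.45,0,0.1,0,0,0,0],[0.45,0,0,0,0,0,0],[0.45,0,0,0,0,0,0]]]'
python3 go.py -39 0 16 y
```

```text
t: 9.1
tool_pos: [0.4648, 0.1307, 0.0251]
orientation: [-1.298, -1.063, 1.061]
force: [-0.6, 0.6, 0.5]
opening: 0.0515
t 9.1 jig xy mm [-74.8  -1.2] tip z 14.1 F [-0.6  0.6  0.5] F jig [-0.7  0.5] open 0.052
turn deg (tool) [ 0.1  -0.17 -0.01] shift cm now-axes [ 0.13 -0.18 -3.58] after-turn axes [ 0.12 -0.19 -3.58]
```

```bash

python3 -m creep '[[[0.45,0.1,-0.2,-0.5,0,0,0],[0.45,0,0,-0.5,0,0,0],[0.45,0,0,-0.5,0,0,0],[0.45,0,0,-0.4,0,0,0],[0.45,0,0,-0.4,0,0,0],[0.45,0,0,-0.4,0,0,0],[0.45,0,0,-0.3,0,0,0],[0.45,0,0,0,0,0,0]]]'
python3 go.py -39 0 16 y
```

```text
t: 9.9
tool_pos: [0.498, 0.1254, 0.0281]
orientation: [-1.299, -1.064, 1.06]
force: [-0.2, -0.2, 0.7]
opening: 0.0514
t 9.9 jig xy mm [-41.2   0. ] tip z 17.1 F [-0.2 -0.2  0.7] F jig [-0.1 -0.2] open 0.051
turn deg (tool) [ 0.16 -0.18  0.02] shift cm now-axes [-0.    0.11 -0.22] after-turn axes [-0.    0.11 -0.22]
```

```bash

python3 -m creep '[[[0.45,0,0.1,-0.1,0,0,0],[0.45,0,0,-0.1,0,0,0],[0.45,0,0,-0.1,0,0,0],[0.45,0,0,-0.05,0,0,0],[0.45,0,0,-0.05,0,0,0],[0.45,0,0,0,0,0,0],[0.45,0,0,0,0,0,0],[0.45,0,0,0,0,0,0]]]'
python3 go.py -38 0 16 y
```

```text
t: 10.7
tool_pos: [0.5, 0.125, 0.0264]
orientation: [-1.296, -1.061, 1.063]
force: [-3.1, 1.0, 1.9]
opening: 0.051
t 10.7 jig xy mm [-39.2  -0. ] tip z 15.4 F [-3.1  1.   1.9] F jig [-3.2  0.4] open 0.051
turn deg (tool) [-0.07 -0.16 -0.02] shift cm now-axes [ 0.   -0.06 -0.12] after-turn axes [ 0.   -0.06 -0.12]
```

```bash

python3 -m creep '[[[0.45,0,0,-0.1,0,0,0],[0.45,0,0,-0.1,0,0,0],[0.45,0,0,-0.1,0,0,0],[0.45,0,0,-0.1,0,0,0],[0.45,0,0,-0.1,0,0,0],[0.45,0,0,-0.1,0,0,0],[0.45,0,0,-0.1,0,0,0],[0.45,0,0,0,0,0,0]]]'
python3 go.py
python3 -m creep '[[[0.45,0,0,0.5,0,0,0],[0.45,0,0,1,0,0,0],[0.45,0,0,1.5,0,0,0],[0.45,0,0,3,0,0,0],[0.45,0,-1,4,0,0,0],[0.45,0,-2,2,0,0,0],[0.45,0,-3,0,0,0,0],[0.45,0,-3,0,0,0,0]]]'
python3 go.py; python3 look.py c
```

```text
t: 11.5
tool_pos: [0.5001, 0.125, 0.0254]
orientation: [-1.284, -1.051, 1.071]
force: [-1.5, -0.3, 1.9]
opening: 0.0514
t 11.5 jig xy mm [-39.1   0. ] tip z 14.4 F [-1.5 -0.3  1.9] F jig [-1.4 -0.5] open 0.051
t: 12.3
tool_pos: [0.374, 0.148, 0.1136]
orientation: [-1.284, -1.047, 1.073]
force: [0.8, 0.1, 0.4]
opening: 0.0511
t 12.3 jig xy mm [-167.2   -1.9] tip z 102.6 F [0.8 0.1 0.4] F jig [0.7 0.2] open 0.051
top [0.9 1.3] [ 62.  104.3] 0.11
side [-0.5 -6.2] [109.3  63.5] 89.21
```

View pics/top_c.png

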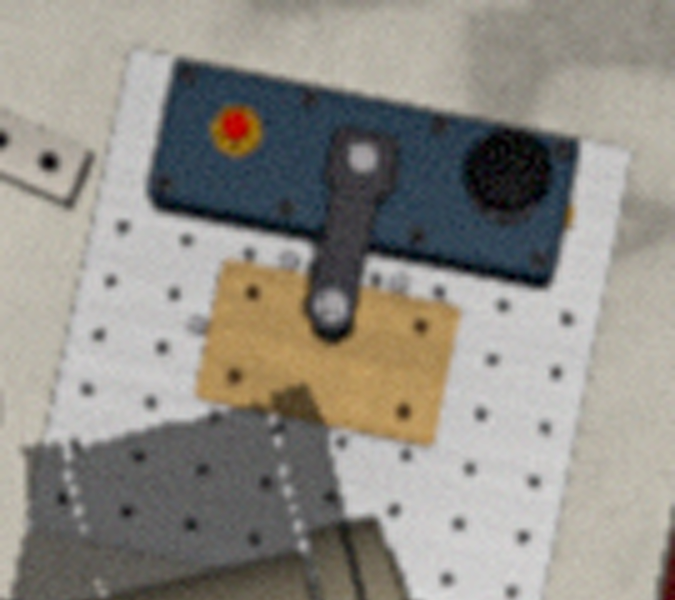

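```bash

python3 -m creep '[[[1,-0.7,-2.5,0,0,0,0],[1,-0.7,-2.5,-2,0,0,0],[1,-0.7,0,-4,0,0,0],[1,-0.7,0,-4,0,0,0],[1,-0.7,0,-4,0,0,0],[1,-0.7,0,-4,0,0,0],[1,-0.7,0,-3,0,0,0],[1,0,0,0,0,0,0]]]' 10
python3 go.py 80 -59.5 105 y
```

```text
t: 13.2
tool_pos: [0.5798, 0.0564, 0.1623]
orientation: [-1.291, -1.059, 1.067]
force: [-0.9, 0.6, 0.5]
opening: 0.0006
t 13.2 jig xy mm [ 52.4 -51.8] tip z 151.3 F [-0.9  0.6  0.5] F jig [-1.   0.4] open 0.001
turn deg (tool) [-0.36 -0.04 -0.03] shift cm now-axes [-0.77  4.62 -2.79] after-turn axes [-0.77  4.63 -2.76]
```

```bash

python3 -m creep '[[[1,-0.4,0,-1.4,0,0,0],[1,-0.4,0,-1.4,0,0,0],[1,0,1.5,0,0,0,0],[1,0,1.5,0,0,0,0],[1,0,1,0,0,0,0],[1,0,0.3,0,0,0,0],[1,0,0,0,0,0,0],[1,0,0,0,0,0,0]]]'
python3 go.py 80 -59.5 98 y
```

```text
t: 14.0
tool_pos: [0.5988, 0.0452, 0.1087]
orientation: [-1.284, -1.053, 1.072]
force: [-0.9, 0.0, 0.5]
opening: 0.0008
t 14.0 jig xy mm [ 73.3 -59.1] tip z 97.7 F [-0.9  0.   0.5] F jig [-0.8 -0.1] open 0.001
turn deg (tool) [-0.91 -0.01 -0.09] shift cm now-axes [-0.04 -0.04 -0.67] after-turn axes [-0.04 -0.03 -0.67]
```

```bash

python3 -m creep '[[[1,0,-0.2,-0.4,-0.5,0,0],[1,0,-0.1,-0.3,-0.4,0,0],[1,0,0,0,0,0,0],[1,0,0.5,0,0,0,0],[1,0,0.5,0,0,0,0],[1,0,0.5,0,0,0,0],[1,0,0,0,0,0,0],[1,0,0,0,0,0,0]]]'
python3 go.py 80 -59.5 77 y
```

```text
t: 14.8
tool_pos: [0.6087, 0.0439, 0.0995]
orientation: [-1.301, -1.069, 1.062]
force: [-1.3, 0.4, 4.6]
opening: 0.0002
t 14.8 jig xy mm [ 83.2 -58.5] tip z 88.5 F [-1.3  0.4  4.6] F jig [-1.3  0.1] open 0.0
turn deg (tool) [ 0.41 -0.   -0.02] shift cm now-axes [-0.1   1.15  0.33] after-turn axes [-0.1   1.15  0.32]
```

```bash

python3 -m creep '[[[1,0,0.4,0,0,0,0],[1,0,0.4,0,0,0,0],[1,0,0.4,0,0,0,0],[1,0,0.4,0,0,0,0],[1,0,0.3,0,0,0,0],[1,0,0.3,0,0,0,0],[1,0,0.2,0,0,0,0],[1,0,0.2,0,0,0,0]]]'
python3 go.py 80 -59.5 77 y
```

```text
t: 15.6
tool_pos: [0.609, 0.0439, 0.0877]
orientation: [-1.301, -1.069, 1.063]
force: [-9.1, 0.1, 16.8]
opening: 0.0008
t 15.6 jig xy mm [ 83.5 -58.4] tip z 76.7 F [-9.1  0.1 16.8] F jig [-8.9 -1.7] open 0.001
turn deg (tool) [ 0.41  0.04 -0.06] shift cm now-axes [-0.11 -0.04  0.35] after-turn axes [-0.11 -0.03  0.35]
```

```bash

python3 -m creep '[[[1,0,-0.8,0,0,0,0],[1,0,-0.8,0,0,0,0],[1,0,-0.6,0.2,0,0,0],[1,0,-0.2,0.2,0,0,0],[1,0,0,0,0,0,0],[1,0,0,0,0,0,0],[1,0,0,0,0,0,0],[1,0,0,0,0,0,0]]]'
python3 go.py 80 -59.5 98 y;python3 look.py d
```

```text
t: 16.4
tool_pos: [0.6038, 0.0447, 0.111]
orientation: [-1.3, -1.067, 1.063]
force: [0.5, -0.4, -0.1]
opening: 0.0006
t 16.4 jig xy mm [ 78.2 -58.6] tip z 100.0 F [ 0.5 -0.4 -0.1] F jig [ 0.6 -0.3] open 0.001
turn deg (tool) [ 0.32  0.03 -0.08] shift cm now-axes [-0.09  0.2  -0.18] after-turn axes [-0.09  0.2  -0.18]
top [ 0.8 39.9] [62.5 30.8] 6.08
side [-0.3 -7.6] [111.1  63.1] 88.94
```

```bash
python3 - <<'E'
import cv2,numpy as np
a=np.load("side0.npz")["frame"];b=np.load("side_d.npz")["frame"]
im=np.hstack([cv2.resize(f[185:265,270:340,::-1],None,fx=5.5,fy=5.5,interpolation=cv2.INTER_CUBIC) for f in(a,b)])
cv2.imwrite("pics/cmp1.png",cv2.convertScaleAbs(im,alpha=1.5))
E
```

```text
(no output)
```

View pics/cmp1.png

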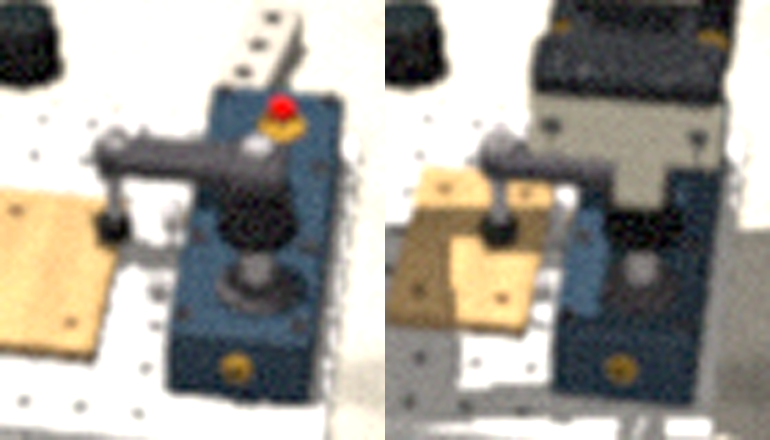

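```bash

D='x'
python3 -m creep '[[[1,-0.1,0.4,-0.1,0,0,0],[1,0,0.5,0,0,0,0],[1,0,0.5,0,0,0,0],[1,0,0.4,0,0,0,0],[1,0,0.4,0,0,0,0],[1,0,0.3,0,0,0,0],[1,0,0.3,0,0,0,0],[1,0,0.2,0,0,0,0]]]' >/dev/null;python3 go.py
python3 -m creep '[[[1,0,0.2,0,0,0,0],[1,0,0.2,0,0,0,0],[1,0,-0.8,0,0,0,0],[1,0,-0.8,0,0,0,0],[1,0,-0.6,0,0,0,0],[1,0,-0.2,0.1,0,0,0],[1,0,0,0,0,0,0],[1,0,0,0,0,0,0]]]' >/dev/null; python3 go.py 80 -59.5 98 y
```

```text
t 17.3 jig xy mm [ 80.1 -59.6] tip z 76.7 F [-11.7  -0.3  18.7] F jig [-11.4  -2.6] open 0.001
t 18.1 jig xy mm [ 78.9 -59.6] tip z 101.1 F [ 0.6  0.2 -0.9] F jig [0.6 0.3] open 0.0
turn deg (tool) [ 0.39  0.05 -0.09] shift cm now-axes [ 0.01  0.31 -0.11] after-turn axes [ 0.01  0.31 -0.11]
```

```bash

python3 -m creep '[[[1,0,0.5,-0.1,0,0,0],[1,0,0.5,0,0,0,0],[1,0,0.5,0,0,0,0],[1,0,0.4,0,0,0,0],[1,0,0.4,0,0,0,0],[1,0,0.3,0,0,0,0],[1,0,0.3,0,0,0,0],[1,0,0.2,0,0,0,0]]]' >/dev/null;python3 go.py
python3 -m creep '[[[1,0,0.2,0,0,0,0],[1,0,0.1,0,0,0,0],[1,0,-0.8,0,0,0,0],[1,0,-0.8,0,0,0,0],[1,0,-0.6,0,0,0,0],[1,0,-0.1,0,0,0,0],[1,0,0,0,0,0,0],[1,0,0,0,0,0,0]]]' >/dev/null; python3 go.py 80 -59.5 98 y
python3 -m creep '[[[1,0,0.5,-0.1,0,0,0],[1,0,0.5,0,0,0,0],[1,0,0.5,0,0,0,0],[1,0,0.4,0,0,0,0],[1,0,0.4,0,0,0,0],[1,0,0.3,0,0,0,0],[1,0,0.3,0,0,0,0],[1,0,0.2,0,0,0,0]]]' >/dev/null;python3 go.py
python3 -m creep '[[[1,0,0.2,0,0,0,0],[1,0,0.1,0,0,0,0],[1,0,-0.8,0,0,0,0],[1,0,-0.8,0,0,0,0],[1,0,-0.6,0,0,0,0],[1,0,-0.1,0,0,0,0],[1,0,0,0,0,0,0],[1,0,0,0,0,0,0]]]' >/dev/null; python3 go.py 80 -59.5 98 y
```

```text
t 18.9 jig xy mm [ 80.4 -59.5] tip z 76.7 F [-10.   -0.3  18. ] F jig [-9.7 -2.2] open 0.001
t 19.7 jig xy mm [ 79.7 -59.6] tip z 99.4 F [ 0.3  0.3 -0.9] F jig [0.3 0.4] open 0.001
turn deg (tool) [ 0.3   0.09 -0.15] shift cm now-axes [ 0.01  0.14 -0.03] after-turn axes [ 0.01  0.14 -0.03]
t 20.5 jig xy mm [ 81.1 -59.5] tip z 76.7 F [-10.5   0.4  15.9] F jig [-10.4  -1.7] open 0.001
t 21.3 jig xy mm [ 80.5 -59.6] tip z 99.4 F [ 1.4  0.3 -0.3] F jig [1.3 0.5] open 0.0
turn deg (tool) [ 0.22  0.13 -0.21] shift cm now-axes [0.01 0.14 0.05] after-turn axes [0.01 0.14 0.05]
```

Two more strokes (extras are harmless), then retreat up and back to look.

```bash

python3 -m creep '[[[1,0,0.5,0,0,0,0],[1,0,0.5,0,0,0,0],[1,0,0.5,0,0,0,0],[1,0,0.4,0,0,0,0],[1,0,0.4,0,0,0,0],[1,0,0.3,0,0,0,0],[1,0,0.3,0,0,0,0],[1,0,0.2,0,0,0,0]]]' >/dev/null;python3 go.py
python3 -m creep '[[[1,0,0.2,0,0,0,0],[1,0,0.1,0,0,0,0],[1,0,-0.8,0,0,0,0],[1,0,-0.8,0,0,0,0],[1,0,-0.6,0,0,0,0],[1,0,-0.1,0,0,0,0],[1,0,0,0,0,0,0],[1,0,0,0,0,0,0]]]' >/dev/null; python3 go.py
python3 -m creep '[[[1,0,0.5,0,0,0,0],[1,0,0.5,0,0,0,0],[1,0,0.5,0,0,0,0],[1,0,0.4,0,0,0,0],[1,0,0.4,0,0,0,0],[1,0,0.3,0,0,0,0],[1,0,0.3,0,0,0,0],[1,0,0.2,0,0,0,0]]]' >/dev/null;python3 go.py
python3 -m creep '[[[1,0,0.2,0,0,0,0],[1,0,0.1,0,0,0,0],[1,0,-0.8,0,0,0,0],[1,0,-0.8,0,0,0,0],[1,0,-0.8,0,0,0,0],[1,0,-2,0,0,0,0],[1,0,-3,0,0,0,0],[1,0,-3,0,0,0,0]]]' >/dev/null
python3 -m creep '[[[1,-2,-2,0,0,0,0],[1,-3,0,3,0,0,0],[1,-3,0,4,0,0,0],[1,-3,0,4,0,0,0],[1,-3,0,4,0,0,0],[1,-3,0,4,0,0,0],[1,0,0,2,0,0,0],[1,0,0,0,0,0,0]]]' >/dev/null
python3 go.py; python3 look.py e
python3 - <<'E'
import cv2,numpy as np
b=np.load("side_e.npz")["frame"]
im=cv2.resize(b[180:275,235:345,::-1],None,fx=6.2,fy=6.2,interpolation=cv2.INTER_CUBIC)
cv2.imwrite("pics/side_e2.png",cv2.convertScaleAbs(im,alpha=1.3))
E
```

```text
t 22.1 jig xy mm [ 81.  -59.5] tip z 76.7 F [-9.2 -0.6 16.7] F jig [-8.9 -2.4] open 0.001
t 22.9 jig xy mm [ 80.1 -59.6] tip z 99.3 F [ 0.2  0.1 -0.7] F jig [0.2 0.1] open 0.0
t 23.7 jig xy mm [ 80.6 -59.5] tip z 76.7 F [-8.4 -0.3 15.5] F jig [-8.2 -1.9] open 0.0
t 25.3 jig xy mm [-136.3 -232.7] tip z 201.8 F [ 0.4 -0.1 -0.6] F jig [ 0.5 -0.1] open 0.001
top [1.2 1.3] [104.4  62. ] 89.93
side [ 0.1 -6.5] [108.8  62.4] 88.91
```

View pics/side_e2.png

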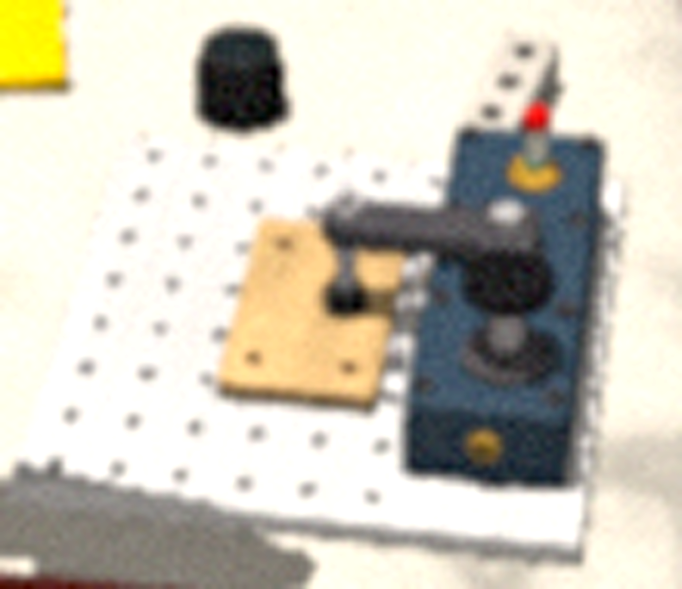

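View pics/top_e.png

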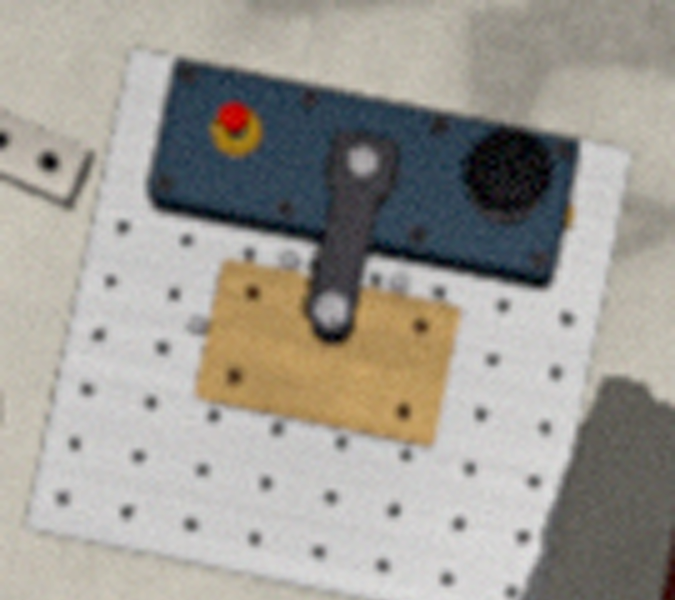

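```bash
python3 - <<'E'
from h import *
j=np.load("jig.npz")
w=j["R"]@np.array([.0805,.0555])+j["t"]
for k in("side0","side_e","top0","top_e"):
    c=dict(np.load(k+".npz"));hsv=cv2.cvtColor(c["frame"],cv2.COLOR_RGB2HSV).astype(int);H,S,V=hsv[...,0],hsv[...,1],hsv[...,2]
    p=proj(c,np.r_[w,.07])[0].astype(int);m=np.zeros(H.shape,bool);m[p[1]-12:p[1]+12,p[0]-9:p[0]+9]=1
    m&=((H<6)|(H>174))&(S>130);uv=np.argwhere(m)[:,::-1].mean(0)
    zs=np.arange(.055,.1,.0005);e=[np.hypot(*(proj(c,np.r_[w,z])[0]-uv)) for z in zs];i=np.argmin(e)
    print(k,m.sum(),uv,"cap centre z mm",zs[i]*1000,"err px",round(e[i],2))
    if k=="side_e":
        u,v=int(round(uv[0])),int(round(uv[1]))
        for r in range(v+1,v+12): print(r,c["frame"][r,u-2:u+3].tolist())
E
```

```text
side0 18 [320.94444444 204.11111111] cap centre z mm 61.50000000000001 err px 0.56
side_e 14 [321.21428571 198.28571429] cap centre z mm 79.50000000000001 err px 0.6
199 [[140, 71, 69], [156, 19, 20], [173, 13, 12], [158, 14, 16], [155, 90, 83]]
200 [[101, 60, 56], [118, 30, 27], [133, 31, 30], [127, 46, 39], [140, 102, 96]]
201 [[75, 65, 67], [101, 76, 72], [110, 80, 70], [110, 82, 77], [113, 98, 97]]
202 [[73, 81, 82], [104, 99, 93], [106, 103, 95], [109, 103, 95], [89, 92, 96]]
203 [[73, 84, 83], [105, 103, 96], [120, 116, 105], [109, 108, 101], [81, 87, 89]]
204 [[87, 86, 85], [102, 103, 96], [118, 115, 104], [113, 110, 99], [78, 81, 82]]
205 [[106, 101, 74], [101, 107, 92], [114, 116, 108], [98, 99, 93], [76, 80, 71]]
206 [[127, 112, 57], [98, 104, 75], [92, 104, 81], [91, 93, 66], [96, 83, 52]]
207 [[154, 124, 52], [128, 110, 49], [124, 110, 56], [141, 116, 55], [146, 113, 45]]
208 [[164, 127, 39], [166, 129, 49], [161, 127, 47], [169, 130, 47], [169, 130, 47]]
209 [[151, 117, 46], [169, 131, 51], [170, 128, 48], [162, 122, 50], [146, 110, 46]]
top0 16 [261.5 170. ] cap centre z mm 64.0 err px 0.3
top_e 27 [261.03703704 167.81481481] cap centre z mm 86.00000000000001 err px 0.25
```

```bash
python3 -c "
from plant import robot
print(robot.close_job())"
```

```text
the job is handed in; nothing more can be done
None
```

I seated the plate against all three pins and pumped the clamp with six full button strokes, then handed the job in at about 25 s of the 72 s allowed.

**Plate:** I pushed it left onto the side pin with one finger, then forward onto the two far pins with both fingers until it stopped moving. The last top picture puts its centre within about 0.5 mm of home as judged from the pins, and square to 0.1°. I did not nudge it left a second time after the forward push.

**Clamp:** Each stroke took the fingertips to 76.7 mm, about 17.8 mm of button travel, with 15–19 N upward on the tool, and then well clear of the button again. The indicator pin rose about 18 mm in the side view and about 22 mm in the top view. These disagree because the cap covers only a few pixels. The green band shows only as a faint greenish row of pixels above the brass collar. The foot is down on the plate in the side picture. I did not measure its holding force.

**Surroundings:** The button is up and the robot is clear of the jig. I planned the moves clear of the pin, clamp arm and foot, and no unexpected force showed up. In the last pictures the steel block and loupe look where they were. I only partly saw the screwdriver there, but the fingers never came near it.

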